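Kick a bushing out of its bench nest

ROBOT

A 6-joint arm with a two-finger parallel gripper is mounted at the origin on the work surface. World frame = base frame: x ahead of the robot, y to its left, z up, the work surface at z = 0. Lengths are in m, angles in rad, forces in N, time in s.
With the tool pointing down it reaches from about 0.4 to 0.925 m from the base axis. Payload 12.5 kg.
Tool frame: the origin (TCP) lies at the very end of the fingers, on their centre line; the grasp point (between the pads) lies 19 mm behind it; z points along the fingers, x is the direction in which the jaws open and shut, and the axes are right-handed (so a half turn about z gives the same grasp; the last joint's range is limited). The gripper opens to 95 mm and grips with 3 to 60 N. Pads are 20 mm wide; open, the fingers measure 119 mm over their backs; the gripper's body (75 mm by 180 mm) begins 59 mm behind the grasp point.
Start: joints at [-1.283, 0.491, 1.559, -0, 1.092, -0.106], TCP at [0.24, -0.577, 0.215] pointing down, gripper open.
Joint ranges: [-3.1, 3.1], [-0.84, 2.19], [0.05, 2.79], [-1.13, 4.28], [0.06, 2.93], [-2.69, 2.69]. Speed limits (rad/s): [2.22, 2.22, 2.79, 3.14, 3.14, 3.14].

INTERFACE

Orientations are given as a rotation vector (axis times angle).
In Python, from plant import read_state, capture, job_done gives the robot as it stands. The module is installed in compiled form; this text tells all that it offers.
- The arm moves only by the tool arm_command, never from a script. Its argument "plan" is a list of rows, each an object of numbers: "rx", "ry", "rz": the turn, a rotation vector about the tool's x, y, z in units of 10 degrees (1.0 is 10 degrees); "dx", "dy", "dz": the shift along the tool's x, y, z in units of 3 cm (1.0 is 3 cm); "fingers": the opening, from 0 (shut) to 1 (fully open). In form: [{"rx": .., "ry": .., "rz": .., "dx": .., "dy": .., "dz": .., "fingers": ..}, ...]. A call has 1 to 20 rows; each row shifts and turns the commanded pose from where the row before left it, along the tool's axes as they then stand; what a row does not reach is not made up. A row lasts 1/8 s, in which the tool goes at most 62.5 mm and 10.7 degrees, less where a joint would pass 70% of its speed; a pose out of reach is approached as far as the arm can. A call with a number of a shift or a turn outside -1 to 1 is refused whole. A call with a gripper value outside its range is refused whole. The fingers move at their own pace and stop on an object; the grip force is fixed at half the most. Time passes only in rows, so rows that do not move let the fingers close. It gives the time, the measured TCP pose, the force and the opening at its end, in the units of the state.
- read_state(): the state, without advancing time (a new reading comes with each control period).
- capture(name): name is "scene" or "top" or "wrist"; returns a dict with "image" (480x640x3 uint8, blue, green, red), "K" (3x3 intrinsics, pixels), "eye" and "attitude" of the camera in the world; the wrist camera has in their place "tool_from_camera" (4x4, takes a point from camera to tool coordinates, whose origin is the TCP and whose axes are the tool frame's). Camera axes: x right, y up, looking along -z (the intrinsics and any distortion apply to the point x, -y, -z); pixel columns grow to the right and rows downward; lengths in m; the calibration is good to about 2 mm. A picture is of the moment at which its call begins: read the wrist's pose just before it. There is no depth.
- job_done(): hands the job in, once; it reports no verdict.
The state is a dict: "t": time; "joints": joint angles; "joint_vel": joint speeds; "joint_torque": joint torques, N m; "tool_pos": TCP position; "orientation": TCP orientation; "wrist_force": force on the tool from outside, world axes, zero at the start; "torque": the same for the moment, N m; "gripper_width": finger opening in m.
Only numpy, scipy, OpenCV 4.12 (cv2) and the standard library are available. Lean on these libraries where they do the work, as an engineer would, in place of code of your own. Each camera call takes 0.05 s, during which the arm holds its last target. There are 200 camera calls.

TASK

Two bench nests each hold a steel part sunk just below the rim. At the nest with the round bushing, press the lever's pad down so that the ejector pushes the bushing up from below, then grip the raised bushing and stand it upright in the shallow grey tray and let go. Leave the square block in the other nest as it is.

Things in the scene. Friction and masses are not known exactly. Their poses are not given: they have to be found in the camera images.
- bushing_center (a point): Centre (half-way up) of a steel bushing: upright ring, 40 mm outside, 16 mm bore, 36 mm tall, 0.25 kg, z along the bore. It starts in the round pocket of a green metal nest block (68 x 68 mm, top 86 mm above the bench), sunk 2 mm below the block's top, too deep to grip. Its lever fully down raises it about 27 mm: some 25 mm then stand above the block, and it stays up when the lever is let go.
- round_nest_pad (a point): Centre of the top of the flat dark steel pad, 40 x 40 mm, on the lever of the bushing's nest, about 145 mm from the bushing; the line from pad to bushing is the lever's direction. It starts about 53 mm above the bench, leaning 10 degrees; pressed straight down with about 10 N it sinks 27 mm to a firm stop, drifting 6 mm away from the bushing. A stiff pivot: it stays where left.
- tray: Fixed shallow grey plastic tray with an open top, 140 mm (its x) by 110 mm (its y), 20 mm tall, walls and floor 4 mm thick; origin at the centre of its underside.
- block_center (a point): Centre of the bystander: a solid steel block, 36 mm cube, sunk in the square pocket of a second, otherwise equal nest with its own lever. To be left alone.
Mind the look-alikes: they are no part of the job. What is shaped like the part that bears bushing_center but blue, brown or red is not meant.

How it is judged:
On the way:
1. the bushing has been pushed up at least 20 mm by the ejector, still in its nest, with the fingers not touching it (height (world z) of bushing_center above 0.086 m and distance of bushing_center from where it was at the start of the episode below 0.035 m and contact force between bushing and the fingers below 0.1 N), for 0.2 s.
At the end, for the whole second after the job is handed in: The bushing stands upright (within 10 degrees) on the tray's floor, anywhere inside its walls, at rest; the square block is within 12 mm of where it started (x of bushing_center in the frame of tray between -0.066 and 0.066 m and y of bushing_center in the frame of tray between -0.051 and 0.051 m and z of bushing_center in the frame of tray below 0.027 m and angle between bushing_center's own z axis and vertical below 0.17 rad and linear speed of bushing below 0.02 m/s and distance of block_center from where it was at the start of the episode below 0.012 m); the robot touches nothing.
It fails at once if the square block in the other nest is raised or shifted by more than 12 mm (distance of block_center from where it was at the start of the episode above 0.012 m).
It also fails if it takes over 50 s, if anything falls off the work surface, if the arm or the gripper's body presses on something with over 40 N, if the wrist force passes 120 N, or if a joint passes its speed limit or range.

## Working session

There is one attempt and no reset: what is moved stays moved. The work goes in short steps, Python scripts to look and compute and a tool call to move; the robot and the scene stay as the last step left them, time stands still between calls to the robot, and variables do not carry over. Pictures are saved under pics/ and viewed, about 8 in all and at most 12, crops included, and the job is handed in when it is done.

Besides the shell and the picture viewer there is one more tool, called in YAML: its name, and indented under it one key for each argument. arm_command: Moves the arm, as the interface text tells. Shifts and turns lie within -1 to 1; 1 stands for 3 cm of shift or 10 degrees of turn. Its arguments: {"type":"object","properties":{"plan":{"type":"array"}},"required":["plan"]}

```bash
mkdir -p pics; cat > h.py <<'E'
import numpy as np,cv2,pickle
from scipy.spatial.transform import Rotation as R
from plant import read_state,capture,job_done
def shot(n,f):
    s=read_state();c=capture(n);c['s']=s;pickle.dump(c,open(f'pics/{f}.pkl','wb'));cv2.imwrite(f'pics/{f}.png',c['image']);return c
def load(f): return pickle.load(open(f'pics/{f}.pkl','rb'))
def cam(c):
    if 'eye' in c:
        a=np.array(c['attitude'],float)
        return np.array(c['eye']),(a if a.shape==(3,3) else R.from_rotvec(a).as_matrix())
    T=np.eye(4);T[:3,:3]=R.from_rotvec(c['s']['orientation']).as_matrix();T[:3,3]=c['s']['tool_pos'];T=T@np.array(c['tool_from_camera']);return T[:3,3],T[:3,:3]
def w(c,u,v,z):
    e,A=cam(c);p=np.linalg.inv(c['K'])@[u,v,1];d=A@[p[0],-p[1],-p[2]];return e+d*(z-e[2])/d[2]
def px(c,P):
    e,A=cam(c);q=A.T@(np.array(P)-e);q=np.array(c['K'])@[q[0],-q[1],-q[2]];return q[:2]/q[2]
E
python3 - <<'E'
from h import *
for n in('scene','top'):
    c=shot(n,n+'0');print({k:v for k,v in c.items() if k not in('image','s')})
print(read_state())
E
```

```text
{'K': array([[466.72384239,   0.        , 319.33541354],
       [  0.        , 466.72384239, 243.89592281],
       [  0.        ,   0.        ,   1.        ]]), 'eye': array([ 0.81287364, -0.39430119,  0.66987142]), 'attitude': array([0.58594741, 0.16582462, 0.56267809])}
{'K': array([[460.11135525,   0.        , 324.21066323],
       [  0.        , 460.11135525, 236.78159756],
       [  0.        ,   0.        ,   1.        ]]), 'eye': array([ 0.43937288, -0.05999753,  0.82020651]), 'attitude': array([ 0.14554467, -0.14681429, -1.54954586])}
{'t': 0.1, 'joints': array([-1.28259298e+00,  4.91493507e-01,  1.55940391e+00, -7.55922065e-06,
        1.09171478e+00, -1.05574845e-01]), 'joint_vel': array([ 0.0011453 , -0.00023363, -0.00204958,  0.00075447,  0.00182877,
       -0.00032768]), 'joint_torque': array([ 9.93591348e-04, -6.13623619e+01, -2.58606434e+01,  6.93319389e-02,
        4.70313441e-02, -3.07354901e-05]), 'tool_pos': array([ 0.23976911, -0.57693363,  0.21411847]), 'orientation': array([-2.61254483e+00,  1.74360185e+00,  1.23744983e-03]), 'wrist_force': array([-0.38189925, -0.31218136, -0.58288853]), 'torque': array([-0.01245142,  0.02032539,  0.02185156]), 'gripper_width': 0.09505762116563762}
```

View pics/top0.png

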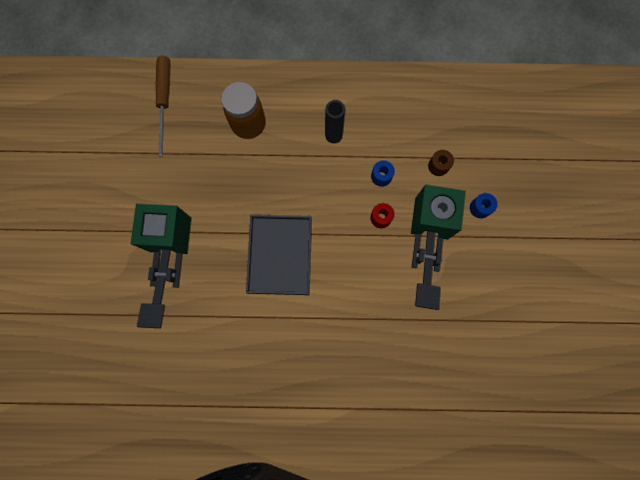

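View pics/scene0.png

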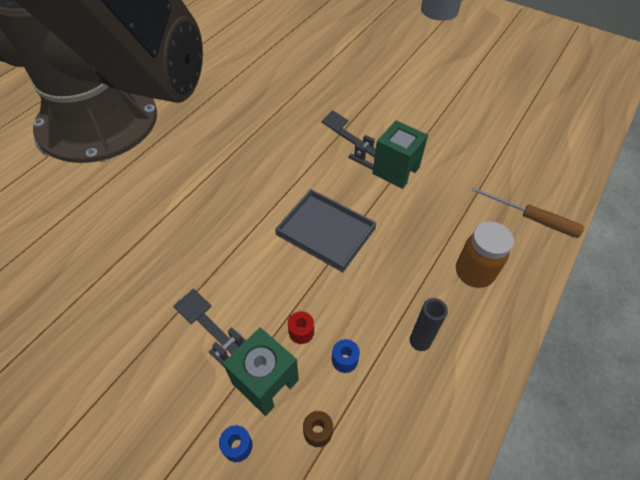

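Candidates in the top view:
- Grey steel ring in the green nest at (443,207).
- Blue rings at (383,173) and (484,205), brown at (441,162), red at (382,215).
- Dark tube at (335,120).
- Square block at (154,225).

I choose (443,207), with its lever pad at (428,297) and the tray at (280,255). I'll check this in a close crop.

```bash
python3 - <<'E'
from h import *
t=load('top0');s=load('scene0')
a=cv2.resize(t['image'][175:320,365:510],(580,580),interpolation=cv2.INTER_CUBIC)
cv2.imwrite('pics/crop.png',a)
print('bush',w(t,443,207,.084),w(s,260,362,.084))
print('pad',w(t,428,297,.053),w(s,193,306,.053))
for u,v in((250,216),(311,216),(310,294),(248,293)):print('tray',w(t,u,v,.02))
for u,v in((313,192),(375,226),(343,268),(277,230)):print('trayS',w(s,u,v,.02))
print(R.from_rotvec(read_state()['orientation']).as_matrix().round(3))
E
```

```text
bush [ 0.63158371 -0.25457413  0.084     ] [ 0.63478365 -0.25320238  0.084     ]
pad [ 0.48553243 -0.23301929  0.053     ] [ 0.49203514 -0.23189863  0.053     ]
tray [0.62597485 0.07359377 0.02      ]
tray [ 0.62778939 -0.03523304  0.02      ]
tray [ 0.48935416 -0.03647348  0.02      ]
tray [0.48932898 0.0707601  0.02      ]
trayS [0.50168327 0.07136578 0.02      ]
trayS [0.63417384 0.06625074 0.02      ]
trayS [ 0.6323569  -0.03715667  0.02      ]
trayS [ 0.49745349 -0.03437397  0.02      ]
[[ 0.384 -0.923 -0.   ]
 [-0.923 -0.384  0.001]
 [-0.001 -0.    -1.   ]]
```

View pics/crop.png

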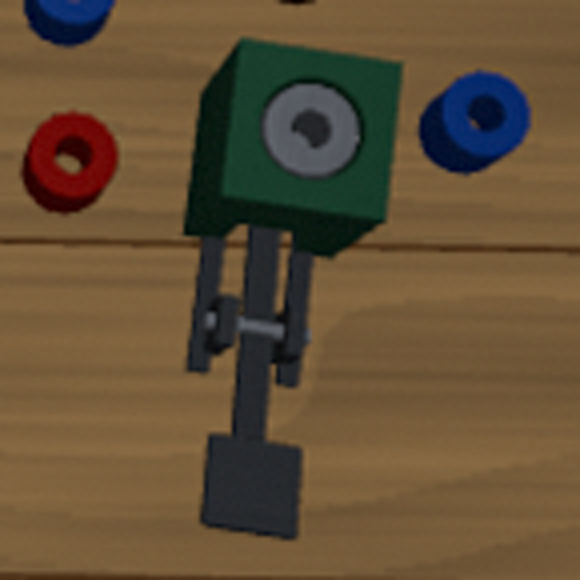

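The crop shows the steel ring sunk in the green nest at about (443,207) and its pad at (428,296.5). Both match the description. I'll go above the pad with the fingers closed.

arm_command:
  plan:
    - {"rz":1,"fingers":0}
    - {"rz":1,"fingers":0}
    - {"rz":1,"fingers":0}
    - {"rz":0.1,"dx":-0.5,"dy":-0.25,"fingers":0}
    - {"dx":-1,"dy":-0.52,"fingers":0}
    - {"dx":-1,"dy":-0.52,"fingers":0}
    - {"dx":-1,"dy":-0.52,"fingers":0}
    - {"dx":-1,"dy":-0.52,"fingers":0}
    - {"dx":-1,"dy":-0.52,"fingers":0}
    - {"dx":-1,"dy":-0.52,"fingers":0}
    - {"dx":-1,"dy":-0.52,"fingers":0}
    - {"dx":-1,"dy":-0.52,"fingers":0}
    - {"dx":-1,"dy":-0.52,"fingers":0}
    - {"dx":-1,"dy":-0.52,"fingers":0}
    - {"dx":-1,"dy":-0.52,"fingers":0}
    - {"dx":-1,"dy":-0.52,"fingers":0}
    - {"fingers":0}
    - {"fingers":0}

```text
invalid input
```

```bash
python3 - <<'E'
from h import *
c=shot('wrist','w1');s=c['s'];print(s['t'],s['tool_pos'],R.from_rotvec(s['orientation']).as_matrix().round(3),s['gripper_width'],s['wrist_force'])
print(px(c,[.488,-.2325,.053]),px(c,[.633,-.254,.084]))
E
```

```text
0.1 [ 0.23976911 -0.57693363  0.21411847] [[ 0.384 -0.923 -0.   ]
 [-0.923 -0.384  0.001]
 [-0.001 -0.    -1.   ]] 0.09505762116563762 [-0.38189925 -0.31218136 -0.58288853]
[  14.95507715 -263.99671662] [  53.20278001 -631.89474101]
```

View pics/w1.png

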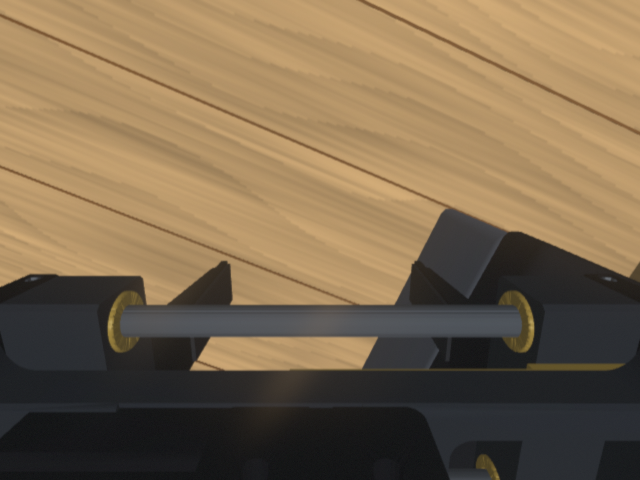

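The call was refused because every row needs all the keys, so the arm has not moved. This picture shows only bare bench between the fingers. I'll resend it with full rows.

arm_command:
  plan:
    - {"rx":0,"ry":0,"rz":1,"dx":0,"dy":0,"dz":0,"fingers":0}
    - {"rx":0,"ry":0,"rz":1,"dx":0,"dy":0,"dz":0,"fingers":0}
    - {"rx":0,"ry":0,"rz":1,"dx":0,"dy":0,"dz":0,"fingers":0}
    - {"rx":0,"ry":0,"rz":0.1,"dx":-0.5,"dy":-0.25,"dz":0,"fingers":0}
    - {"rx":0,"ry":0,"rz":0,"dx":-1,"dy":-0.52,"dz":0,"fingers":0}
    - {"rx":0,"ry":0,"rz":0,"dx":-1,"dy":-0.52,"dz":0,"fingers":0}
    - {"rx":0,"ry":0,"rz":0,"dx":-1,"dy":-0.52,"dz":0,"fingers":0}
    - {"rx":0,"ry":0,"rz":0,"dx":-1,"dy":-0.52,"dz":0,"fingers":0}
    - {"rx":0,"ry":0,"rz":0,"dx":-1,"dy":-0.52,"dz":0,"fingers":0}
    - {"rx":0,"ry":0,"rz":0,"dx":-1,"dy":-0.52,"dz":0,"fingers":0}
    - {"rx":0,"ry":0,"rz":0,"dx":-1,"dy":-0.52,"dz":0,"fingers":0}
    - {"rx":0,"ry":0,"rz":0,"dx":-1,"dy":-0.52,"dz":0,"fingers":0}
    - {"rx":0,"ry":0,"rz":0,"dx":-1,"dy":-0.52,"dz":0,"fingers":0}
    - {"rx":0,"ry":0,"rz":0,"dx":-1,"dy":-0.52,"dz":0,"fingers":0}
    - {"rx":0,"ry":0,"rz":0,"dx":-1,"dy":-0.52,"dz":0,"fingers":0}
    - {"rx":0,"ry":0,"rz":0,"dx":-1,"dy":-0.52,"dz":0,"fingers":0}
    - {"rx":0,"ry":0,"rz":0,"dx":0,"dy":0,"dz":0,"fingers":0}
    - {"rx":0,"ry":0,"rz":0,"dx":0,"dy":0,"dz":0,"fingers":0}

```text
t: 2.4
tool_pos: [0.4869, -0.2349, 0.2145]
orientation: [2.052, -2.378, -0.0]
wrist_force: [-0.3, -0.1, 0.5]
gripper_width: 0.0006
```

```bash
python3 - <<'E'
from h import *
c=shot('wrist','w2');s=c['s'];print(s['t'],s['tool_pos'],R.from_rotvec(s['orientation']).as_matrix().round(3),s['gripper_width'],s['wrist_force'])
print(px(c,[.488,-.2325,.053]),px(c,[.633,-.254,.084]))
E
```

```text
2.4 [ 0.48692915 -0.23491498  0.21449148] [[-0.146 -0.989 -0.   ]
 [-0.989  0.146 -0.   ]
 [ 0.     0.    -1.   ]] 0.000591290616704952 [-0.30769312 -0.05565752  0.45894231]
[318.22275074 220.21446848] [317.6506385   47.30279737]
```

View pics/w2.png

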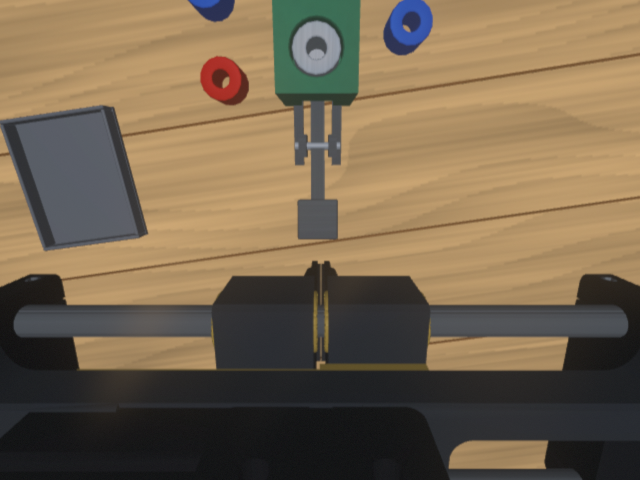

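The predicted pixels match: pad seen at (318,219) and bushing at (317,47), so the position is good. Now I'll descend and press, following the 6 mm drift.

arm_command:
  plan:
    - {"rx":0,"ry":0,"rz":0,"dx":-0.08,"dy":0,"dz":1,"fingers":0}
    - {"rx":0,"ry":0,"rz":0,"dx":0,"dy":0,"dz":1,"fingers":0}
    - {"rx":0,"ry":0,"rz":0,"dx":0,"dy":0,"dz":1,"fingers":0}
    - {"rx":0,"ry":0,"rz":0,"dx":0,"dy":0,"dz":1,"fingers":0}
    - {"rx":0,"ry":0,"rz":0,"dx":0,"dy":0,"dz":1,"fingers":0}
    - {"rx":0,"ry":0,"rz":0,"dx":0,"dy":0,"dz":0.2,"fingers":0}
    - {"rx":0,"ry":0,"rz":0,"dx":0,"dy":0.03,"dz":0.2,"fingers":0}
    - {"rx":0,"ry":0,"rz":0,"dx":0,"dy":0.03,"dz":0.2,"fingers":0}
    - {"rx":0,"ry":0,"rz":0,"dx":0,"dy":0.03,"dz":0.2,"fingers":0}
    - {"rx":0,"ry":0,"rz":0,"dx":0,"dy":0.03,"dz":0.2,"fingers":0}
    - {"rx":0,"ry":0,"rz":0,"dx":0,"dy":0.03,"dz":0.1,"fingers":0}
    - {"rx":0,"ry":0,"rz":0,"dx":0,"dy":0,"dz":0,"fingers":0}

```text
t: 3.95
tool_pos: [0.4827, -0.232, 0.0328]
orientation: [2.052, -2.379, 0.001]
wrist_force: [-3.7, 0.5, 4.1]
gripper_width: 0.0004
```

arm_command:
  plan:
    - {"rx":0,"ry":0,"rz":0,"dx":0,"dy":0.02,"dz":0.1,"fingers":0}
    - {"rx":0,"ry":0,"rz":0,"dx":0,"dy":0.02,"dz":0.1,"fingers":0}
    - {"rx":0,"ry":0,"rz":0,"dx":0,"dy":0,"dz":0.06,"fingers":0}
    - {"rx":0,"ry":0,"rz":0,"dx":0,"dy":0,"dz":0,"fingers":0}

```text
t: 4.45
tool_pos: [0.4822, -0.232, 0.0272]
orientation: [-2.052, 2.378, -0.005]
wrist_force: [-9.1, 3.8, 33.4]
gripper_width: 0.0004
```

The force reached 33 N at z = 0.027, so the lever is at its stop. I'll lift, open the fingers and look.

arm_command:
  plan:
    - {"rx":0,"ry":0,"rz":0,"dx":0,"dy":0,"dz":-0.5,"fingers":0}
    - {"rx":0,"ry":0,"rz":0,"dx":0,"dy":0,"dz":-1,"fingers":0}
    - {"rx":0,"ry":0,"rz":0,"dx":0,"dy":0,"dz":-1,"fingers":1}
    - {"rx":0,"ry":0,"rz":0,"dx":0,"dy":0,"dz":-1,"fingers":1}
    - {"rx":0,"ry":0,"rz":0,"dx":0,"dy":0,"dz":-1,"fingers":1}
    - {"rx":0,"ry":0,"rz":0,"dx":0,"dy":0,"dz":-1,"fingers":1}
    - {"rx":0,"ry":0,"rz":0,"dx":0,"dy":0,"dz":-0.5,"fingers":1}
    - {"rx":0,"ry":0,"rz":0,"dx":0,"dy":-1,"dz":0,"fingers":1}
    - {"rx":0,"ry":0,"rz":0,"dx":0,"dy":-1,"dz":0,"fingers":1}
    - {"rx":0,"ry":0,"rz":0,"dx":0,"dy":0,"dz":0,"fingers":1}
    - {"rx":0,"ry":0,"rz":0,"dx":0,"dy":0,"dz":0,"fingers":1}

```text
t: 5.82
tool_pos: [0.5405, -0.24, 0.2035]
orientation: [2.052, -2.378, -0.002]
wrist_force: [-0.6, -0.3, -0.5]
gripper_width: 0.0849
```

```bash
python3 - <<'E'
from h import *
c=shot('wrist','w3');s=c['s'];print(s['t'],s['tool_pos'],s['gripper_width'],s['wrist_force'])
for z in(.084,.111):print(px(c,[.633,-.254,z]))
t=shot('scene','s3');
for z in(.084,.111):print('scene',px(t,[.633,-.254,z]))
a=cv2.resize(t['image'][270:430,160:320],(480,480),interpolation=cv2.INTER_CUBIC)
b=c['image'][:300,150:450]
m=np.zeros((480,800,3),np.uint8);m[:,:480]=a;m[:300,490:790]=b;cv2.imwrite('pics/m3.png',m)
E
```

```text
5.825 [ 0.54052839 -0.23996273  0.20348583] 0.08489400471908788 [-0.57231174 -0.30229431 -0.54006094]
[321.32225951 117.2004055 ]
[321.42757838 113.86165804]
scene [258.52652417 361.76688736]
scene [256.37761256 354.04843043]
```

View pics/m3.png

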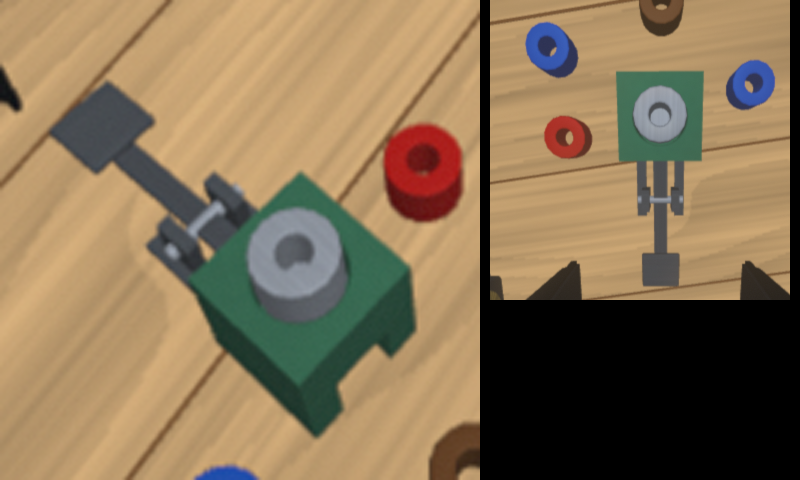

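The bushing stands raised, with its top seen at wrist pixel (320,113) against (321,114) predicted. I'll grip it at TCP z of about 0.091.

arm_command:
  plan:
    - {"rx":0,"ry":0,"rz":0,"dx":0,"dy":-1,"dz":0,"fingers":1}
    - {"rx":0,"ry":0,"rz":0,"dx":0,"dy":-1,"dz":0,"fingers":1}
    - {"rx":0,"ry":0,"rz":0,"dx":0,"dy":-1,"dz":0,"fingers":1}
    - {"rx":0,"ry":0,"rz":0,"dx":0,"dy":-0.12,"dz":0,"fingers":1}
    - {"rx":0,"ry":0,"rz":0,"dx":0,"dy":0,"dz":1,"fingers":1}
    - {"rx":0,"ry":0,"rz":0,"dx":0,"dy":0,"dz":1,"fingers":1}
    - {"rx":0,"ry":0,"rz":0,"dx":0,"dy":0,"dz":1,"fingers":1}
    - {"rx":0,"ry":0,"rz":0,"dx":0,"dy":0,"dz":0.5,"fingers":1}
    - {"rx":0,"ry":0,"rz":0,"dx":0,"dy":0,"dz":0.24,"fingers":1}
    - {"rx":0,"ry":0,"rz":0,"dx":0,"dy":0,"dz":0,"fingers":1}
    - {"rx":0,"ry":0,"rz":0,"dx":0,"dy":0,"dz":0,"fingers":1}

```text
t: 7.3
tool_pos: [0.6342, -0.2542, 0.0927]
orientation: [-2.052, 2.378, -0.002]
wrist_force: [-0.4, -0.3, 0.5]
gripper_width: 0.0951
```

arm_command:
  plan:
    - {"rx":0,"ry":0,"rz":0,"dx":0,"dy":0,"dz":0,"fingers":0.3}
    - {"rx":0,"ry":0,"rz":0,"dx":0,"dy":0,"dz":0,"fingers":0.3}
    - {"rx":0,"ry":0,"rz":0,"dx":0,"dy":0,"dz":0,"fingers":0.2}
    - {"rx":0,"ry":0,"rz":0,"dx":0,"dy":0,"dz":0,"fingers":0.2}
    - {"rx":0,"ry":0,"rz":0,"dx":0,"dy":0,"dz":0,"fingers":0}
    - {"rx":0,"ry":0,"rz":0,"dx":0,"dy":0,"dz":0,"fingers":0}

```text
t: 8.05
tool_pos: [0.6339, -0.2539, 0.0916]
orientation: [2.052, -2.379, 0.0]
wrist_force: [0.6, 3.9, 1.9]
gripper_width: 0.0401
```

Gripped at 40.1 mm width. Now I'll lift and carry it over the tray.

arm_command:
  plan:
    - {"rx":0,"ry":0,"rz":0,"dx":0,"dy":0,"dz":-0.4,"fingers":0}
    - {"rx":0,"ry":0,"rz":0,"dx":0,"dy":0,"dz":-0.7,"fingers":0}
    - {"rx":0,"ry":0,"rz":0,"dx":0,"dy":0,"dz":-0.7,"fingers":0}
    - {"rx":0,"ry":0,"rz":0,"dx":0,"dy":0,"dz":-0.7,"fingers":0}
    - {"rx":0,"ry":0,"rz":0,"dx":-0.4,"dy":0.19,"dz":0,"fingers":0}
    - {"rx":0,"ry":0,"rz":0,"dx":-0.9,"dy":0.38,"dz":0,"fingers":0}
    - {"rx":0,"ry":0,"rz":0,"dx":-0.9,"dy":0.38,"dz":0,"fingers":0}
    - {"rx":0,"ry":0,"rz":0,"dx":-0.9,"dy":0.38,"dz":0,"fingers":0}
    - {"rx":0,"ry":0,"rz":0,"dx":-0.9,"dy":0.38,"dz":0,"fingers":0}
    - {"rx":0,"ry":0,"rz":0,"dx":-0.9,"dy":0.38,"dz":0,"fingers":0}
    - {"rx":0,"ry":0,"rz":0,"dx":-0.9,"dy":0.38,"dz":0,"fingers":0}
    - {"rx":0,"ry":0,"rz":0,"dx":-0.9,"dy":0.38,"dz":0,"fingers":0}
    - {"rx":0,"ry":0,"rz":0,"dx":-0.9,"dy":0.38,"dz":0,"fingers":0}
    - {"rx":0,"ry":0,"rz":0,"dx":-0.6,"dy":0.28,"dz":0,"fingers":0}
    - {"rx":0,"ry":0,"rz":0,"dx":-0.38,"dy":0.18,"dz":0,"fingers":0}
    - {"rx":0,"ry":0,"rz":0,"dx":0,"dy":0,"dz":0,"fingers":0}
    - {"rx":0,"ry":0,"rz":0,"dx":0,"dy":0,"dz":0,"fingers":0}

```text
t: 10.18
tool_pos: [0.5623, 0.0163, 0.1666]
orientation: [2.052, -2.379, 0.0]
wrist_force: [-0.1, 0.1, -2.7]
gripper_width: 0.0386
```

```bash
python3 - <<'E'
from h import *
c=shot('scene','s4');s=c['s'];print(s['t'],s['tool_pos'],s['gripper_width'])
cv2.imwrite('pics/m4.png',cv2.resize(c['image'][80:300,220:440],(600,600)))
E
```

```text
10.175 [0.56234779 0.01634928 0.16657511] 0.038592077747492105
```

View pics/m4.png

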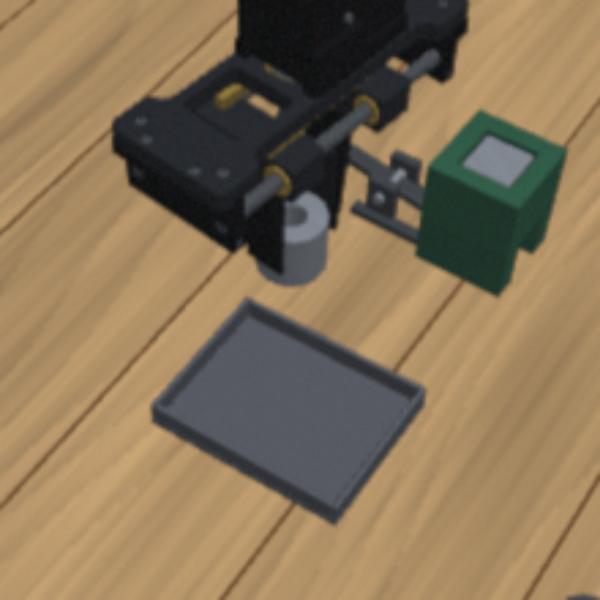

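```bash
python3 - <<'E'
from h import *
c=load('s4')
print(w(c,331,159,.186),px(c,[.5623,.0163,.186]),px(c,[.5623,.0163,.15]))
c=load('top0');print(w(c,154,225,.084))
c=shot('wrist','w4');print(px(c,[.5623,.0163,.186]))
cv2.imwrite('pics/m5.png',cv2.resize(c['image'][180:380,200:440],(720,600)))
E
```

```text
[0.56835835 0.01850454 0.186     ] [326.61917385 158.23964461] [326.11497813 175.42132977]
[0.59334286 0.219073   0.084     ]
[321.39293071 298.71725929]
```

View pics/m5.png

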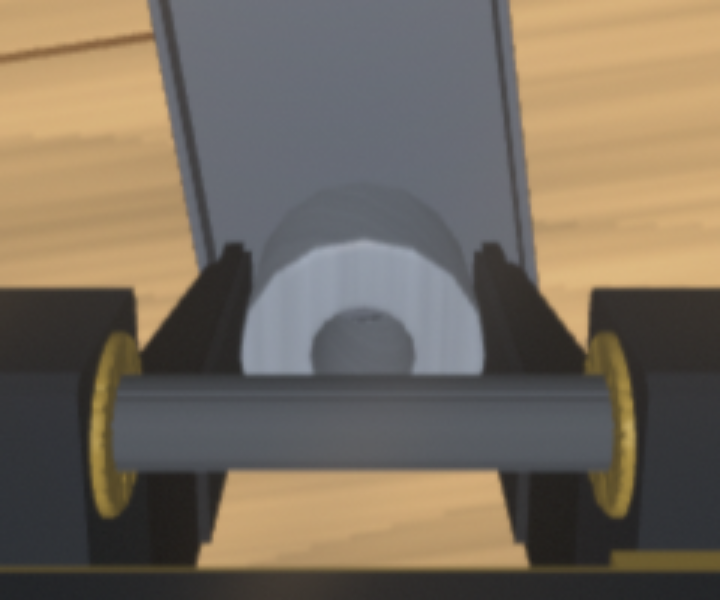

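The bushing is centred between the pads, upright, over the tray. Lowering, slowly at the end.

arm_command:
  plan:
    - {"rx":0,"ry":0,"rz":0,"dx":0,"dy":0,"dz":0.6,"fingers":0}
    - {"rx":0,"ry":0,"rz":0,"dx":0,"dy":0,"dz":1,"fingers":0}
    - {"rx":0,"ry":0,"rz":0,"dx":0,"dy":0,"dz":1,"fingers":0}
    - {"rx":0,"ry":0,"rz":0,"dx":0,"dy":0,"dz":0.8,"fingers":0}
    - {"rx":0,"ry":0,"rz":0,"dx":0,"dy":0,"dz":0.6,"fingers":0}
    - {"rx":0,"ry":0,"rz":0,"dx":0,"dy":0,"dz":0.4,"fingers":0}
    - {"rx":0,"ry":0,"rz":0,"dx":0,"dy":0,"dz":0.2,"fingers":0}
    - {"rx":0,"ry":0,"rz":0,"dx":0,"dy":0,"dz":0.1,"fingers":0}
    - {"rx":0,"ry":0,"rz":0,"dx":0,"dy":0,"dz":0,"fingers":0}
    - {"rx":0,"ry":0,"rz":0,"dx":0,"dy":0,"dz":0,"fingers":0}

```text
t: 11.52
tool_pos: [0.5624, 0.0169, 0.0261]
orientation: [-2.052, 2.378, -0.001]
wrist_force: [-0.3, -0.0, -2.5]
gripper_width: 0.0386
```

arm_command:
  plan:
    - {"rx":0,"ry":0,"rz":0,"dx":0,"dy":0,"dz":0.06,"fingers":0}
    - {"rx":0,"ry":0,"rz":0,"dx":0,"dy":0,"dz":0.05,"fingers":0}
    - {"rx":0,"ry":0,"rz":0,"dx":0,"dy":0,"dz":0.05,"fingers":0}
    - {"rx":0,"ry":0,"rz":0,"dx":0,"dy":0,"dz":0,"fingers":0}
    - {"rx":0,"ry":0,"rz":0,"dx":0,"dy":0,"dz":0,"fingers":0}

```text
t: 12.15
tool_pos: [0.5622, 0.0169, 0.0209]
orientation: [-2.052, 2.379, -0.0]
wrist_force: [-0.8, 0.8, 1.5]
gripper_width: 0.0385
```

Contact: the force rose by 4 N at z = 0.021. I'll release with a partial opening, then retreat.

arm_command:
  plan:
    - {"rx":0,"ry":0,"rz":0,"dx":0,"dy":0,"dz":0,"fingers":0.6}
    - {"rx":0,"ry":0,"rz":0,"dx":0,"dy":0,"dz":0,"fingers":0.6}
    - {"rx":0,"ry":0,"rz":0,"dx":0,"dy":0,"dz":0,"fingers":0.6}
    - {"rx":0,"ry":0,"rz":0,"dx":0,"dy":0,"dz":-0.3,"fingers":0.6}
    - {"rx":0,"ry":0,"rz":0,"dx":0,"dy":0,"dz":-1,"fingers":0.6}
    - {"rx":0,"ry":0,"rz":0,"dx":0,"dy":0,"dz":-1,"fingers":0.6}
    - {"rx":0,"ry":0,"rz":0,"dx":0,"dy":0,"dz":-1,"fingers":0.6}
    - {"rx":0,"ry":0,"rz":0,"dx":0,"dy":0,"dz":-1,"fingers":0.6}
    - {"rx":0,"ry":0,"rz":0,"dx":0,"dy":0,"dz":-1,"fingers":0.6}
    - {"rx":0,"ry":0,"rz":0,"dx":0,"dy":0,"dz":0,"fingers":0.6}
    - {"rx":0,"ry":0,"rz":0,"dx":0,"dy":0,"dz":0,"fingers":0.6}

```text
t: 13.52
tool_pos: [0.5617, 0.0169, 0.1795]
orientation: [2.052, -2.379, -0.0]
wrist_force: [0.5, -0.7, 0.1]
gripper_width: 0.0571
```

```bash
python3 - <<'E'
from h import *
c=shot('scene','s5');s=c['s'];print(s['t'],s['tool_pos'],s['gripper_width'],s['wrist_force'],px(c,[.5622,.0169,.04]))
cv2.imwrite('pics/m6.png',cv2.resize(c['image'][80:300,220:440],(600,600)))
E
```

```text
13.525 [0.56173309 0.01693268 0.17948972] 0.057079986252242365 [ 0.46477082 -0.66370227  0.09338484] [324.95047495 219.67059226]
```

View pics/m6.png

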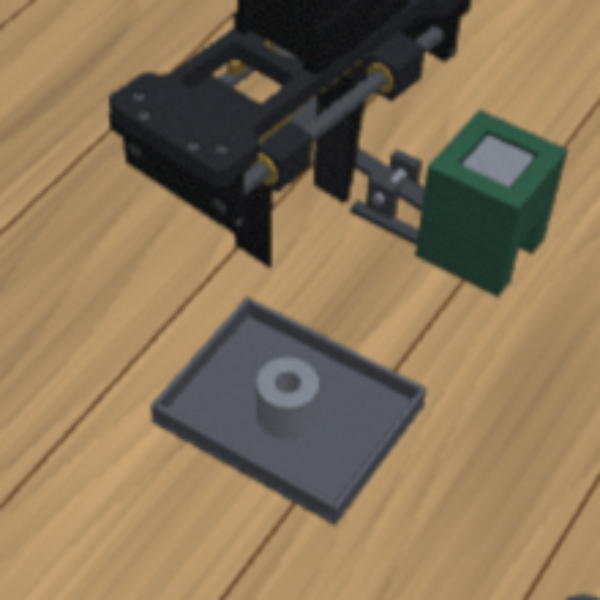

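The bushing stands upright near the middle of the tray, with its top at crop pixel (288,382). The gripper is clear and the square block is unchanged. Handing in.

```bash
python3 -c "
from plant import job_done
print(job_done())"
```

```text
the job is handed in; nothing more can be done
None
```

The bushing is standing upright in the grey tray and the job is handed in, at about 13.5 s of robot time.

- **Press:** I pushed the lever's pad down to its stop, at 33 N and z ≈ 0.027 m. A picture then showed the bushing raised in its nest with the fingers clear of it.
- **Grip and place:** I gripped the bushing and carried it to the tray. I lowered it until the wrist force showed contact, opened the fingers partway so they stayed clear of the tray walls, and withdrew straight up.
- **Last checks:** The final picture showed the bushing upright near the tray's centre, about 16 cm below the fingertips, with wrist force near zero. The square block looked unchanged in its nest.

**Failed or disagreed:**
- My first move call was refused because its rows left out some keys. Nothing moved.
- While carrying, the finger opening read 38.6 mm against the bushing's 40 mm (40.1 mm at first grip). A close picture showed it firmly centred between the pads.

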